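# Unlock and index a seal-carving stand

### The job

The seal-carving stand on the desk is locked: take the wooden mallet and knock the stand's sprung lock pin all the way down with it (touch the pin only with the mallet), then stand the mallet back on the desk, upright on its striking face as it was, and let go of it. Then turn the index knob clockwise, seen from above, counting the clicks, to the third stop and no further, and hold it there: the program finishes while the gripper still holds the knob at that stop, with the pin still down. Leave the other things on the desk where they are.

Things in the scene. Friction and masses are not known exactly. Their poses are not given: they have to be found in the camera images.
- stand: Seal-carving stand, fixed to the desk: grey block 130 (x) by 285 (y) by 30 mm high. Origin on its underside, straight below the knob's axis; z up. Along its own y axis it carries the lock pin at y = -88 mm, the index knob at y = 0 and the turntable with a seal stone clamped on it (top 87 mm above the desk) at y = +108 mm; all three at x = 0. The block runs from y = -125 to +160 mm.
- lock_pin (a joint): Travel of the lock pin, m: 0 = up (locked; a key on the pin sits in a notch of the knob's plate and the knob cannot turn), 0.010 = all the way down (unlocked). It goes straight down against a light spring and a stiff catch that take about 10 N in all, and stays where it is left.
- pin: The lock pin: 14 mm steel shank with a round steel head 20 mm across and 6 mm thick. Its axes are the stand's. Its origin is on the pin's axis, 23 mm below the top of the head.
- pin_top (a point): Centre of the top face of the pin's head: 64 mm above the desk when up, 54 mm when down.
- index_knob (a joint): Angle of the index knob, rad, growing clockwise seen from above. Click stops every 22.5 degrees (0.3927 rad): it starts at stop 0, about 0 rad; stops 1, 2, 3, 4 are at 0.393, 0.785, 1.178, 1.571. Between stops it resists with up to about 0.25 N m (pinch with some 30 N, or it slips); past half way a sprung ball pulls it into the next. The turntable follows.
- knob: The index knob: steel plate (radius 56 mm, top 38 mm above the desk), on it a black disc (radius 24 mm, top 46 mm above the desk) and on that an upright black bar to grip, 46 mm long along the knob's x, 14 mm thick along its y, top 79 mm above the desk. Origin on the turning axis, 32 mm above the desk, z up. Its axes turn with it; at angle 0 they are the stand's.
- knob_grip (a point): Point on the knob's axis inside the bar, 71 mm above the desk: where to pinch it, fingers closing along the bar's thickness (its y).
- mallet: Wooden mallet, 0.2 to 0.4 kg, standing on its striking face. Head: block 40 (x) by 48 (y) by 66 mm high. Origin at the centre of the striking face (underside), z up. Round handle 20 mm thick leaves the head's -y face level, 42 mm above the striking face, and ends 152 mm from the origin. The head can be gripped from above across its 40 mm (x) sides.
- ink_dish: Bystander: black ink dish, 84 mm across, 28 mm high; origin under its centre.
- bottle: Bystander: white plastic bottle, 60 mm across, 140 mm high; origin under its centre.
- stone_a: Bystander: pale upright seal stone, 28 by 28 by 60 mm high; origin under its centre.
- stone_b: Bystander: brown seal stone, 34 by 22 by 45 mm high; origin under its centre.
- paperweight: Bystander: dark wooden paperweight bar, 30 by 180 (y) by 18 mm high; origin under its centre.
- paste_jar: Bystander: white jar with a steel cap, 68 mm across, 55 mm high; origin under its centre.
- brush_pot: Bystander: blue pot of brushes, 76 mm across, pot 110 mm and brushes 225 mm high; origin under its centre.
There are look-alikes about, which are no part of the job. What is meant by the mallet is not purple, and is the smaller of those in its own colour.

How it is judged:
By the outcome, as a careful person would: the job done as asked, in the order asked, and still so for the second after the job is handed in, while the arm keeps its last pose, push and grip.
It also fails if it takes over 54 s, if anything falls off the work surface, if the arm or the gripper's body presses on something with over 40 N, if the wrist force passes 120 N, or if a joint passes its speed limit or range.

### The arm

A 7-joint arm with a two-finger parallel gripper is mounted at the origin on the work surface. World frame = base frame: x ahead of the robot, y to its left, z up, the work surface at z = 0. Lengths are in m, angles in rad, forces in N, time in s.
With the tool pointing down it reaches from about 0.425 to 0.95 m from the base axis. Payload 16.7 kg.
Tool frame: the origin (TCP) lies on the centre line of the jaws, within the pads' length; the fingertips stand 11 mm ahead of it and the grasp point (between the pads) lies 8 mm behind it; z points along the fingers, y is the line along which they close (so a half turn about z gives the same grasp; the last joint's range is limited). The gripper opens to 94 mm and grips with 3 to 60 N. Pads are 16 mm wide; open, the fingers measure 119 mm over their backs; the gripper's body (75 mm by 177 mm) begins 78 mm behind the grasp point.
Start: joints at [-1.383, 0.426, 0.074, 1.606, -0.034, 1.111, -0.067], TCP at [0.224, 0.637, 0.216] pointing down, gripper open.
Joint ranges: [-2.85, 2.85], [-0.5, 2.14], [-1.23, 1.37], [0.21, 2.46], [-1.02, 4.16], [0.16, 2.05], [-2.73, 2.73]. Speed limits (rad/s): [1.89, 1.89, 2.39, 2.39, 3.01, 3.01, 3.01].

### API

Orientations are given as [roll, pitch, yaw] about the fixed x, y, z axes, in that order (R = Rz(yaw) Ry(pitch) Rx(roll)).
In Python, from plant import get_state, grab_frame, hand_in gives the robot as it stands.
- The arm moves only by the tool jog_arm, called after "Emit:" as name(argument=value, ...), one argument or row to a line, values as JSON. Schema: {"type":"object","properties":{"offsets":{"type":"array","items":{"type":"number"},"minItems":7,"maxItems":84},"force":{"type":"number"},"only":{"type":"string"},"quiet":{"type":"boolean"},"lines":{"type":"string"}},"required":["offsets"],"additionalProperties":false}. offsets is one flat list of numbers that holds 1 to 12 rows one after another, with no inner brackets; each row has 7 numbers: a rotation vector rx, ry, rz in parts of the range, where 1.0 means 2 pi rad, then dx, dy, dz in shares of 0.8 m (1.0 is 0.8 m), then the finger opening in m; each row is the pose to reach, as a shift and turn from the pose commanded when the call began, along the tool's axes at that moment; what a row does not reach only later rows make up. A row lasts 1/12 s, in which the tool goes at most 0.0417 m and 0.125 rad, less where a joint would pass 70% of its speed; a pose out of reach is approached as far as the arm can. The fingers move at their own pace and stop on an object; force is the grip in N (left out, the last holds). Time passes only in rows, so rows that do not move let the fingers close. The tool returns the time, the measured TCP pose, the force, the opening and the grip force at its end. only (a regular expression) keeps the lines of the reply that match it, lines (a string "A,B") keeps lines A to B, and quiet returns only ok. A shift or turn number past 1, either way, is cut back to 1. Input that does not fit is refused with a message, and nothing moves.
- get_state(): the state, without advancing time (a new reading comes with each control period).
- grab_frame(name): name is "side" or "top" or "wrist"; returns a dict with "color" (384x512x3 uint8, blue, green, red), "fx", "fy", "cx", "cy" (pixels), "rvec" (rotation vector, rad) and "tvec" (3), from world to camera coordinates, as OpenCV has them; the wrist camera has in their place "T_tool_cam" (4x4, takes a point from camera to tool coordinates, whose origin is the TCP and whose axes are the flange's). Camera axes: x right, y down, z forward; pixel columns grow to the right and rows downward; lengths in m; the calibration is good to about 2 mm. The wrist camera is an equidistant fisheye: a pixel r from the principal point sees the ray r / f radians off the axis. A picture is of the moment at which its call begins: read the wrist's pose just before it. There is no depth.
- hand_in(): hands the job in; it is judged then, once.
The state is a dict: "t": time; "joint_positions": joint angles; "qvel": joint speeds; "effort": joint torques, N m; "tcp_pos": TCP position; "tool_rot": TCP orientation; "force": force on the tool from outside, world axes, zero at the start; "moment": the same for the moment, N m; "finger_gap": finger opening in m; "finger_force": force on a finger pad.
Only numpy, scipy, OpenCV 4.12 (cv2) and the standard library are available. Lean on these libraries where they do the work, as an engineer would, in place of code of your own. Each camera call takes 0.05 s, during which the arm holds its last target. There are 200 camera calls.

## Working session

There is one attempt and no reset: what is moved stays moved. The work goes in short steps, Python scripts to look and compute and a tool call to move; the robot and the scene stay as the last step left them, time stands still between calls to the robot, and variables do not carry over. Pictures are saved under pics/ and viewed, at most 10 in all, crops included, and the job is handed in when it is done.

```bash
ls; mkdir -p pics; python3 - <<'E'
from plant import *
import cv2,numpy as np
s=get_state();print(s)
for n in("top","side"):
    f=grab_frame(n);cv2.imwrite(f"pics/{n}0.png",f["color"]);np.save(f"{n}0.npy",f,allow_pickle=True)
    print(n,f["fx"],f["fy"],f["cx"],f["cy"],f["rvec"],f["tvec"])
a=cv2.imread("pics/top0.png");cv2.imwrite("pics/top0b.png",cv2.resize(a,(800,600),interpolation=cv2.INTER_CUBIC))
E
```

```text
pics
{'t': 0.0, 'joint_positions': array([-1.38248411,  0.42668753,  0.07388777,  1.60658342, -0.03407609,
        1.11078949, -0.06709292]), 'qvel': array([ 1.04165820e-03,  2.68582672e-04,  1.26708612e-04, -2.49510612e-04,
        5.03258487e-05, -1.08939609e-03, -6.15160147e-05]), 'effort': array([-2.37488217e-03, -9.35842180e+01,  3.66539374e+00, -4.54218900e+01,
       -4.88818134e-02,  1.95340393e-02,  1.26288514e-04]), 'tcp_pos': array([0.22363286, 0.63644837, 0.21581679]), 'tool_rot': array([-3.1403909e+00,  1.2239868e-04,  2.8037337e+00]), 'force': array([ 0.05039271, -0.29616535, -0.18822115]), 'moment': array([-0.01591629, -0.04441108, -0.02837143]), 'finger_force': 0.0, 'finger_gap': 0.0940388654589215}
top 409.384192726178 409.384192726178 259.7968155382008 197.07770892979644 [ 2.18001604 -2.21530167  0.05969483] [-0.02979773  0.58419153  1.17035622]
side 364.5092951025862 364.5092951025862 265.4911361598985 193.5971512217394 [ 2.46380748 -0.12482851  0.0261563 ] [-0.59619351  0.07310855  1.11008562]
```

View pics/top0b.png

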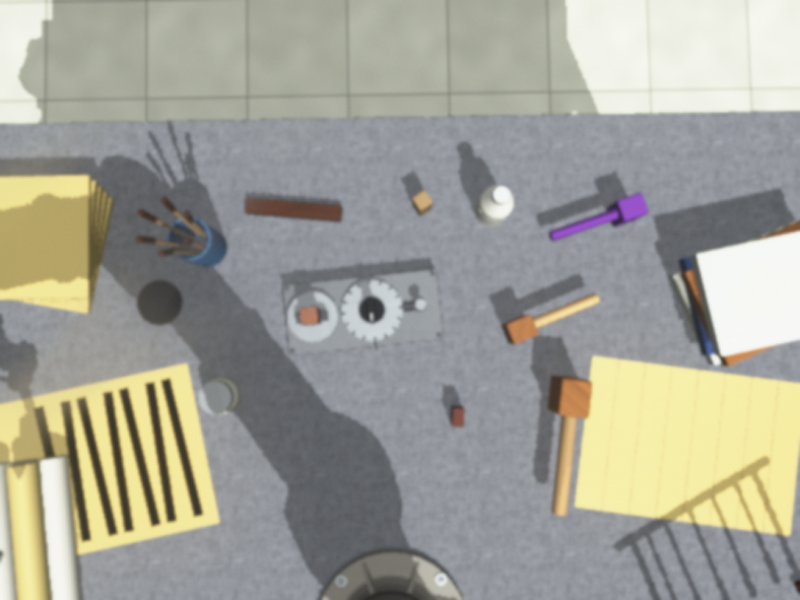

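View pics/side0.png

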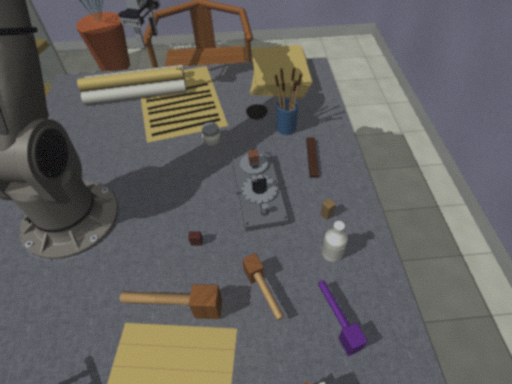

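Three mallets are visible in the top view (800x600): purple (630,208), large brown (575,398) and small brown (520,328). The small brown one fits the description: it isn't purple and it's the smaller of the two brown ones. The stand is at about (362,310), with the pin at (420,304), the knob at (372,309) and the turntable on the left.

```bash
cat > h.py <<'E'
import cv2,numpy as np
def K(f): return np.array([[f["fx"],0,f["cx"]],[0,f["fy"],f["cy"]],[0,0,1.]])
def cast(f,uv,z):
    R=cv2.Rodrigues(np.array(f["rvec"],float))[0];t=np.array(f["tvec"],float).ravel()
    uv=np.atleast_2d(np.array(uv,float));d=np.c_[uv,np.ones(len(uv))]@np.linalg.inv(K(f)).T@R
    c=-R.T@t;return c+d*((z-c[2])/d[:,2])[:,None]
def proj(f,P): return cv2.projectPoints(np.atleast_2d(np.array(P,float)),np.array(f["rvec"],float),np.array(f["tvec"],float),K(f),None)[0][:,0]
E
python3 - <<'E'
from h import *
f=np.load("top0.npy",allow_pickle=True).item();im=f["color"]
hsv=cv2.cvtColor(im,cv2.COLOR_BGR2HSV)
def comps(m,name,z,box,amin=15):
    x0,y0,x1,y1=box;mm=np.zeros_like(m);mm[y0:y1,x0:x1]=m[y0:y1,x0:x1]
    for c in cv2.findContours(mm,cv2.RETR_EXTERNAL,cv2.CHAIN_APPROX_NONE)[0]:
        if cv2.contourArea(c)<amin: continue
        r=cv2.minAreaRect(c);M=cv2.moments(c);cen=(M['m10']/M['m00'],M['m01']/M['m00'])
        print(name,np.round(cen,1),r,cv2.contourArea(c),cast(f,[cen,r[0]],z).round(4).tolist())
box=(320,180,390,225)
for u,v in [(332,210),(345,206),(360,200),(375,194),(268,194),(239,197),(232,198)]: print((u,v),hsv[v,u],im[v,u])
comps(cv2.inRange(hsv,(0,150,60),(12,255,255)),"head",.066,box)
comps(cv2.inRange(hsv,(0,90,60),(30,255,255)),"mallet",.05,box)
comps(cv2.inRange(hsv,(0,0,0),(180,255,55)),"knob black",.06,(215,175,260,220))
comps(cv2.inRange(hsv,(0,0,150),(180,60,255)),"light",.05,(180,170,285,225))
c=im[160:240,170:400];cv2.imwrite("pics/crop1.png",cv2.resize(c,None,fx=3.45,fy=3.45,interpolation=cv2.INTER_CUBIC))
E
```

```text
(332, 210) [ 13 144 189] [ 82 128 189]
(345, 206) [ 22  90 239] [155 216 239]
(360, 200) [ 24  85 241] [161 224 241]
(375, 194) [ 24  82 242] [164 226 242]
(268, 194) [101  13 211] [211 207 200]
(239, 197) [105  19  55] [55 53 51]
(232, 198) [113  18  58] [58 55 54]
mallet [340.6 207. ] ((353.4315185546875, 202.6507110595703), (14.396061897277832, 61.212520599365234), 69.44395446777344) 322.5 [[0.5505, -0.2654, 0.05], [0.562, -0.3018, 0.05]]
light [240.9 202.2] ((232.0, 197.0), (54.0, 104.0), 90.0) 3984.5 [[0.5683, 0.0143, 0.05], [0.5833, 0.039, 0.05]]
light [189.6 170.8] ((198.0, 171.5), (3.0, 36.0), 90.0) 30.5 [[0.6591, 0.1575, 0.05], [0.6568, 0.1338, 0.05]]
```

View pics/crop1.png

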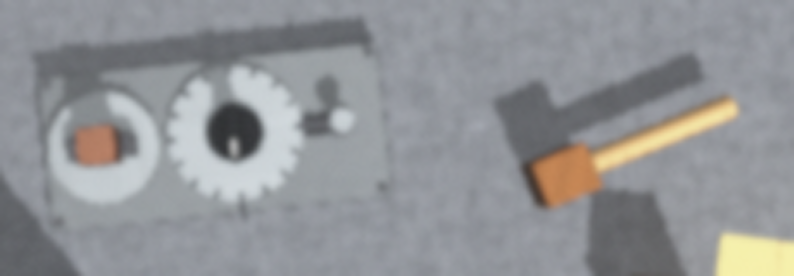

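The crop shows the small brown mallet, with its head at crop (567,176) and the handle end at (735,107). The pin head is at (342,120), the knob disc at (236,131) and the turntable at (104,146). Next I'll measure them more exactly.

```bash
python3 - <<'E'
from h import *
f=np.load("top0.npy",allow_pickle=True).item();im=f["color"]
b=cv2.resize(im,None,fx=4,fy=4,interpolation=cv2.INTER_CUBIC);hsv=cv2.cvtColor(b,cv2.COLOR_BGR2HSV)
def big(m,box):
    x0,y0,x1,y1=[4*k for k in box];mm=np.zeros_like(m);mm[y0:y1,x0:x1]=m[y0:y1,x0:x1]
    c=max(cv2.findContours(mm,cv2.RETR_EXTERNAL,cv2.CHAIN_APPROX_NONE)[0],key=cv2.contourArea)
    return (c[:,0].astype(np.float32)-1.5)/4
def rep(n,c,z):
    w=cast(f,c,z)[:,:2].astype(np.float32);r=cv2.minAreaRect(w);e=cv2.minEnclosingCircle(w)
    M=cv2.moments((w*1e5).astype(np.int32));print(n,"cent",round(M['m10']/M['m00']/1e5,4),round(M['m01']/M['m00']/1e5,4),"rect",np.round(r[0],4),np.round(r[1],4),round(r[2],1),"circ",np.round(e[0],4),round(e[1],4))
rep("head",big(cv2.inRange(hsv,(5,110,130),(17,255,255)),(320,195,347,225)),.066)
rep("handle",big(cv2.inRange(hsv,(18,60,150),(32,255,255)),(336,180,390,215)),.042)
rep("disc",big(cv2.inRange(hsv,(0,0,0),(180,255,95)),(228,186,250,210)),.046)
rep("plate",big(cv2.inRange(hsv,(0,0,192),(180,60,255)),(215,175,261,222)),.038)
rep("pin",big(cv2.inRange(hsv,(0,0,195),(180,60,255)),(263,188,276,201)),.064)
rep("seal",big(cv2.inRange(hsv,(0,60,60),(15,255,255)),(185,190,212,212)),.087)
g=np.load("side0.npy",allow_pickle=True).item();bs=cv2.resize(g["color"][140:330,180:300],None,fx=4,fy=4,interpolation=cv2.INTER_CUBIC);cv2.imwrite("pics/scrop.png",bs)
E
```

```text
head cent 0.5418 -0.2433 rect [ 0.5423 -0.2442] [0.0382 0.0495] 19.4 circ [ 0.5409 -0.2432] 0.0275
handle cent 0.5727 -0.3308 rect [ 0.5727 -0.3298] [0.0159 0.1259] 21.2 circ [ 0.5729 -0.3297] 0.0631
disc cent 0.5832 0.0239 rect [0.581  0.0237] [0.0423 0.0422] 62.7 circ [0.5822 0.0237] 0.0224
plate cent 0.5752 0.0217 rect [0.5791 0.0239] [0.1069 0.1078] 5.8 circ [0.5797 0.0234] 0.0554
pin cent 0.5884 -0.0648 rect [ 0.5883 -0.065 ] [0.0139 0.0139] 89.0 circ [ 0.5886 -0.065 ] 0.0077
seal cent 0.5704 0.13 rect [0.5705 0.13  ] [0.0297 0.0337] 4.3 circ [0.5708 0.1296] 0.0192
```

```bash
python3 - <<'E'
import cv2
im=cv2.imread("pics/scrop.png");cv2.imwrite("pics/scrop2.png",im[:600])
E
```

```text
(no output)
```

View pics/scrop2.png

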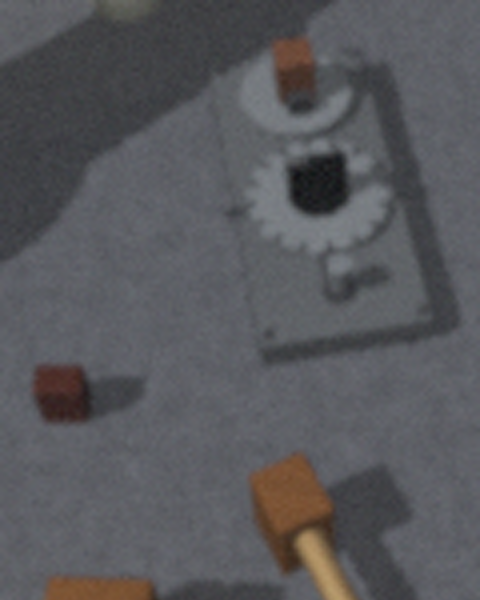

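The stand geometry checks out: pin to knob measures 88.9 mm (88 given) and yaw comes out at about 0.09. The mallet head measures 38x49 mm (40x48 given) with yaw about 0.35 and origin about (0.542,-0.244). Now I'll move, going by way of a point clear of the pot.

```bash
cat > go.py <<'E'
import sys,numpy as np
from scipy.spatial.transform import Rotation as Ro
from plant import get_state
s=get_state();p=s["tcp_pos"];R=Ro.from_euler("xyz",s["tool_rot"])
a=[float(v) for v in sys.argv[1:]]
print("t",round(s["t"],2),"at",p.round(4),s["tool_rot"].round(4),"F",s["force"].round(1),"gap",round(s["finger_gap"],4),s["finger_force"])
for i in range(0,len(a),4):
    T=Ro.from_euler("xyz",[np.pi,0,a[i+3]])
    print("row",(R.inv()*T).as_rotvec().round(4),R.inv().apply(np.array(a[i:i+3])-p).round(4))
E
python3 go.py .40 .40 .23 2.4 .50 .08 .23 1.95 .542 -.244 .20 1.92
```

```text
t 0.1 at [0.2236 0.6365 0.2158] [-3.1404e+00  1.0000e-04  2.8038e+00] F [ 0.3  0.8 -0.2] gap 0.0941 0.0
row [-1.100e-03  3.000e-04  4.038e-01] [-0.2448 -0.1647 -0.0139]
row [-1.100e-03  6.000e-04  8.538e-01] [-0.4452 -0.4335 -0.0136]
row [-1.000e-03  6.000e-04  8.838e-01] [-0.5922 -0.7252  0.0167]
```

The rows are not in the units I measure in: shifts go in shares of 0.8 m and turns go in shares of 2 pi rad. I convert before sending: -0.445 m is -0.5563, -0.433 m is -0.5413, 0.854 rad is 0.1359.

Emit:
jog_arm(
  offsets=[-0.0002, 0, 0.0637, -0.3063, -0.2063, -0.0175, 0.094, -0.0002, 0, 0.0637, -0.3063, -0.2063, -0.0175, 0.094, -0.0002, 0, 0.0637, -0.3063, -0.2063, -0.0175, 0.094, -0.0002, 0, 0.0637, -0.3063, -0.2063, -0.0175, 0.094, -0.0002, 0, 0.0637, -0.3063, -0.2063, -0.0175, 0.094, -0.0002, 0, 0.0637, -0.3063, -0.2063, -0.0175, 0.094, -0.0002, 0, 0.0955, -0.5563, -0.5413, -0.0175, 0.094, -0.0002, 0, 0.1359, -0.5563, -0.5413, -0.0175, 0.094, -0.0002, 0, 0.1359, -0.5563, -0.5413, -0.0175, 0.094, -0.0002, 0, 0.1359, -0.5563, -0.5413, -0.0175, 0.094, -0.0002, 0, 0.1359, -0.5563, -0.5413, -0.0175, 0.094, -0.0002, 0, 0.1359, -0.5563, -0.5413, -0.0175, 0.094],
)

```text
t: 1.1
tcp_pos: [0.4571, 0.1992, 0.2297]
tool_rot: [3.141, -0.001, 1.949]
force: [1.5, -0.0, 0.2]
finger_gap: 0.0941
finger_force: 0.0
```

```bash
python3 go.py .542 -.244 .20 1.92
```

```text
t 1.1 at [0.4571 0.1992 0.2297] [ 3.1408e+00 -7.0000e-04  1.9493e+00] F [ 1.5 -0.   0.2] gap 0.0941 0.0
row [ 0.0008 -0.0007  0.0293] [-0.4432 -0.0849  0.0294]
```

In the tool's units: -0.443 m is -0.5538, -0.085 m is -0.1063, 0.03 rad is 0.0048.

Emit:
jog_arm(
  offsets=[0, 0, 0.0048, -0.5538, -0.1063, 0.0375, 0.094, 0, 0, 0.0048, -0.5538, -0.1063, 0.0375, 0.094, 0, 0, 0.0048, -0.5538, -0.1063, 0.0375, 0.094, 0, 0, 0.0048, -0.5538, -0.1063, 0.0375, 0.094, 0, 0, 0.0048, -0.5538, -0.1063, 0.0375, 0.094, 0, 0, 0.0048, -0.5538, -0.1063, 0.0375, 0.094, 0, 0, 0.0048, -0.5538, -0.1063, 0.0375, 0.094, 0, 0, 0.0048, -0.5538, -0.1063, 0.0375, 0.094, 0, 0, 0.0048, -0.5538, -0.1063, 0.0375, 0.094, 0, 0, 0.0048, -0.5538, -0.1063, 0.0375, 0.094, 0, 0, 0.0048, -0.5538, -0.1063, 0.0375, 0.094, 0, 0, 0.0048, -0.5538, -0.1063, 0.0375, 0.094],
)

```text
t: 2.1
tcp_pos: [0.541, -0.2491, 0.1991]
tool_rot: [-3.141, 0.002, 1.913]
force: [-1.2, 0.6, 0.8]
finger_gap: 0.0935
finger_force: 0.0
```

Emit:
jog_arm(
  offsets=[0, 0, 0, 0, 0, 0, 0.094, 0, 0, 0, 0, 0, 0, 0.094],
)

```text
t: 2.27
tcp_pos: [0.5417, -0.2415, 0.1991]
tool_rot: [3.141, -0.001, 1.919]
force: [-0.1, 1.2, 0.1]
finger_gap: 0.0941
finger_force: 0.0
```

```bash
python3 go.py .542 -.244 .20 1.92; python3 - <<'E'
from plant import *
import cv2,numpy as np
s=get_state();f=grab_frame("wrist");cv2.imwrite("pics/w1.png",f["color"]);print(f["T_tool_cam"],f["fx"],f["cx"],f["cy"])
np.save("w1.npy",dict(f=f,s=s),allow_pickle=True)
E
```

```text
t 2.27 at [ 0.5417 -0.2415  0.1991] [ 3.1415e+00 -1.1000e-03  1.9194e+00] F [-0.1  1.2  0.1] gap 0.0941 0.0
row [ 0.0001 -0.0011 -0.0006] [-0.0025 -0.0006 -0.0009]
[[-1.35314304e-03 -9.69834736e-01 -2.43759623e-01  7.05963727e-02]
 [ 9.99999068e-01 -1.35640156e-03 -1.54481786e-04 -1.65641110e-04]
 [-1.80814133e-04 -2.43759605e-01  9.69835668e-01 -1.67909430e-01]
 [ 0.00000000e+00  0.00000000e+00  0.00000000e+00  1.00000000e+00]] 297.3186396354542 262.77937558488514 193.2967687311314
```

View pics/w1.png

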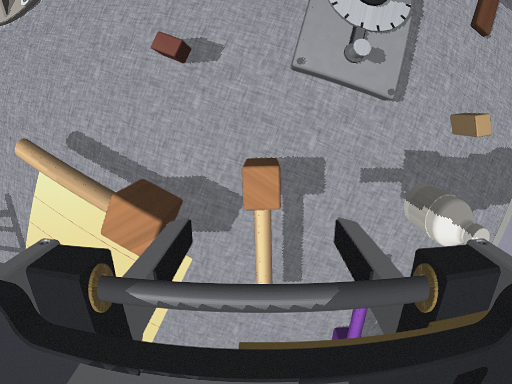

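The wrist view shows the small mallet centred between the jaws, with its head top at about (262,188). The big mallet is off to the left at (140,215), and the pin is seen close at (360,48). I'll cast rays for both.

```bash
cat >> h.py <<'E'
from scipy.spatial.transform import Rotation as Ro
def wcast(f,s,uv,z):
    uv=np.atleast_2d(np.array(uv,float));d=uv-[f["cx"],f["cy"]];r=np.linalg.norm(d,axis=1);th=r/f["fx"]
    ray=np.c_[d*(np.sin(th)/np.maximum(r,1e-9))[:,None],np.cos(th)]
    T=np.array(f["T_tool_cam"]);R=Ro.from_euler("xyz",s["tool_rot"]).as_matrix()
    w=ray@(R@T[:3,:3]).T;c=R@T[:3,3]+s["tcp_pos"]
    return c+w*((z-c[2])/w[:,2])[:,None]
E
python3 - <<'E'
from h import *
d=np.load("w1.npy",allow_pickle=True).item();f,s=d["f"],d["s"];im=f["color"]
hsv=cv2.cvtColor(im,cv2.COLOR_BGR2HSV)
print([hsv[v,u].tolist() for u,v in [(262,190),(262,162),(262,230)]])
m=cv2.inRange(hsv,(5,90,145),(17,255,255));mm=0*m;mm[155:215,235:290]=m[155:215,235:290]
c=max(cv2.findContours(mm,0,1)[0],key=cv2.contourArea)[:,0].astype(np.float32)
w=wcast(f,s,c,.066)[:,:2].astype(np.float32);print("head",cv2.boundingRect(c),cv2.minAreaRect(w))
print("head corners",wcast(f,s,[(243,168),(280,167),(281,208),(244,210)],.066).round(4).tolist())
h=wcast(f,s,[(263,225),(264,275)],.052);print("handle",h.round(4).tolist(),np.arctan2(*(h[1]-h[0])[[0,1]]*[1,-1]))
print("pin",wcast(f,s,(361,47),.064),"bigmallet",wcast(f,s,[(140,180),(182,208),(155,255),(103,240)],.09).round(3).tolist())
E
```

```text
[[13, 132, 179], [13, 111, 69], [20, 86, 235]]
head (242, 166, 38, 49) ((0.5400034189224243, -0.2444027215242386), (0.037896331399679184, 0.051439762115478516), 22.04766845703125)
head corners [[0.515, -0.2279, 0.066], [0.5503, -0.214, 0.066], [0.5668, -0.2547, 0.066], [0.5307, -0.2701, 0.066]]
handle [[0.5571, -0.284, 0.052], [0.5803, -0.3444, 0.052]] 0.3661911840757108
pin [[ 0.58633085 -0.06307372  0.064     ]] bigmallet [[0.42, -0.27, 0.09], [0.47, -0.282, 0.09], [0.455, -0.345, 0.09], [0.391, -0.353, 0.09]]
```

```bash
python3 go.py .541 -.2435 .12 1.93 .541 -.2435 .046 1.93
```

```text
t 2.32 at [ 0.5419 -0.2407  0.1992] [ 3.1411e+00 -1.2000e-03  1.9207e+00] F [ 1.  -0.4 -0.1] gap 0.0944 0.0
row [ 0.0005 -0.0012 -0.0093] [-0.0024 -0.0018  0.0792]
row [ 0.0005 -0.0012 -0.0093] [-0.0025 -0.0019  0.1532]
```

In the tool's units: 0.08 m is 0.1, -0.002 m is -0.0025, -0.01 rad is -0.0016.

Emit:
jog_arm(
  offsets=[0, 0, -0.0016, -0.0013, -0.0025, 0.1, 0.065, 0, 0, -0.0016, -0.0013, -0.0025, 0.1, 0.065, 0, 0, -0.0016, -0.0013, -0.0025, 0.1, 0.065, 0, 0, -0.0016, -0.0013, -0.0025, 0.1, 0.065, 0, 0, -0.0016, -0.0013, -0.0025, 0.1, 0.065, 0, 0, -0.0016, -0.0013, -0.0025, 0.1, 0.065],
)

```text
t: 2.82
tcp_pos: [0.5418, -0.2435, 0.1218]
tool_rot: [3.138, 0.001, 1.93]
force: [0.6, -0.2, 0.1]
finger_gap: 0.0654
finger_force: 0.0
```

```bash
python3 go.py .541 -.2435 .046 1.93
```

```text
t 2.82 at [ 0.5418 -0.2435  0.1218] [3.1383e+00 1.1000e-03 1.9303e+00] F [ 0.6 -0.2  0.1] gap 0.0654 0.0
row [0.0033 0.0011 0.0003] [ 0.0003 -0.001   0.0758]
```

In the tool's units: 0.076 m is 0.095, 0.04 m is 0.05.

Emit:
jog_arm(
  offsets=[0, 0, 0, 0, -0.0013, 0.05, 0.065, 0, 0, 0, 0, -0.0013, 0.095, 0.065, 0, 0, 0, 0, -0.0013, 0.095, 0.065, 0, 0, 0, 0, -0.0013, 0.095, 0.065, 0, 0, 0, 0, -0.0013, 0.095, 0.03, 0, 0, 0, 0, -0.0013, 0.095, 0.03, 0, 0, 0, 0, -0.0013, 0.095, 0.03, 0, 0, 0, 0, -0.0013, 0.095, 0.03, 0, 0, 0, 0, -0.0013, 0.095, 0.03, 0, 0, 0, 0, -0.0013, 0.095, 0.03, 0, 0, 0, 0, -0.0013, 0.095, 0.03],
  force=40,
)

```text
t: 3.73
tcp_pos: [0.5404, -0.2439, 0.0448]
tool_rot: [3.139, 0.0, 1.93]
force: [-1.6, 2.4, 13.2]
finger_gap: 0.0397
finger_force: 39.9
```

```bash
python3 go.py .541 -.2435 .046 1.93
```

```text
t 3.73 at [ 0.5404 -0.2439  0.0448] [3.1391e+00 3.0000e-04 1.9297e+00] F [-1.6  2.4 13.2] gap 0.0397 39.927844405174255
row [ 0.0025  0.0003 -0.0003] [ 0.0002  0.0007 -0.0012]
```

In the tool's units: -0.09 m is -0.1125, -0.06 m is -0.075.

```bash
python3 go.py .5404 -.2439 .135 1.93 .587 -.0645 .135 1.93
```

```text
t 3.73 at [ 0.5404 -0.2439  0.0448] [3.1391e+00 3.0000e-04 1.9297e+00] F [-1.6  2.4 13.2] gap 0.0397 39.927844405174255
row [ 0.0025  0.0003 -0.0003] [-0.      0.0002 -0.0902]
row [ 0.0025  0.0003 -0.0003] [ 0.1516  0.1069 -0.09  ]
```

Emit:
jog_arm(
  offsets=[0, 0, 0, 0, 0, -0.0375, 0.03, 0, 0, 0, 0, 0, -0.075, 0.03, 0, 0, 0, 0, 0, -0.1125, 0.03, 0, 0, 0, 0, 0, -0.1125, 0.03, 0, 0, 0, 0, 0, -0.1125, 0.03],
  force=40,
)

```text
t: 4.15
tcp_pos: [0.5404, -0.2438, 0.135]
tool_rot: [3.138, 0.001, 1.93]
force: [-0.1, 0.1, -2.6]
finger_gap: 0.0399
finger_force: 39.9
```

```bash
python3 go.py  .587 -.0645 .13 1.93
```

```text
t 4.15 at [ 0.5404 -0.2438  0.135 ] [3.1381e+00 8.0000e-04 1.9300e+00] F [-0.1  0.1 -2.6] gap 0.0399 39.92198646068573
row [0.0035 0.0008 0.    ] [0.1515 0.1067 0.0052]
```

In the tool's units: 0.151 m is 0.1888, 0.107 m is 0.1338.

Emit:
jog_arm(
  offsets=[0, 0, 0, 0.1888, 0.1338, 0, 0.03, 0, 0, 0, 0.1888, 0.1338, 0, 0.03, 0, 0, 0, 0.1888, 0.1338, 0, 0.03, 0, 0, 0, 0.1888, 0.1338, 0, 0.03, 0, 0, 0, 0.1888, 0.1338, 0, 0.03, 0, 0, 0, 0.1888, 0.1338, 0, 0.03, 0, 0, 0, 0.1888, 0.1338, 0, 0.03],
  force=40,
)

```text
t: 4.73
tcp_pos: [0.5861, -0.0632, 0.1323]
tool_rot: [-3.14, -0.001, 1.933]
force: [-0.0, -0.5, -2.3]
finger_gap: 0.0397
finger_force: 39.9
```

```bash
python3 go.py  .587 -.0645 .11 1.93; python3 - <<'E'
from plant import *
import cv2,numpy as np
s=get_state();f=grab_frame("side");g=grab_frame("wrist")
a=cv2.resize(f["color"][130:280,200:330],(520,600),interpolation=cv2.INTER_CUBIC)
np.save("w2.npy",dict(f=g,s=s),allow_pickle=True)
b=np.zeros((600,800,3),np.uint8);b[:,:400]=cv2.resize(a,(400,462)) [0:1] if 0 else 0
b[:462,:400]=cv2.resize(a,(400,462));b[:300,400:]=cv2.resize(g["color"],(400,300));cv2.imwrite("pics/m2.png",b)
E
```

```text
t 4.73 at [ 0.5861 -0.0632  0.1323] [-3.1405e+00 -1.0000e-03  1.9325e+00] F [-0.  -0.5 -2.3] gap 0.0397 39.92183983325958
row [-0.0011 -0.001   0.0025] [-0.0015  0.0004  0.0223]
```

View pics/m2.png

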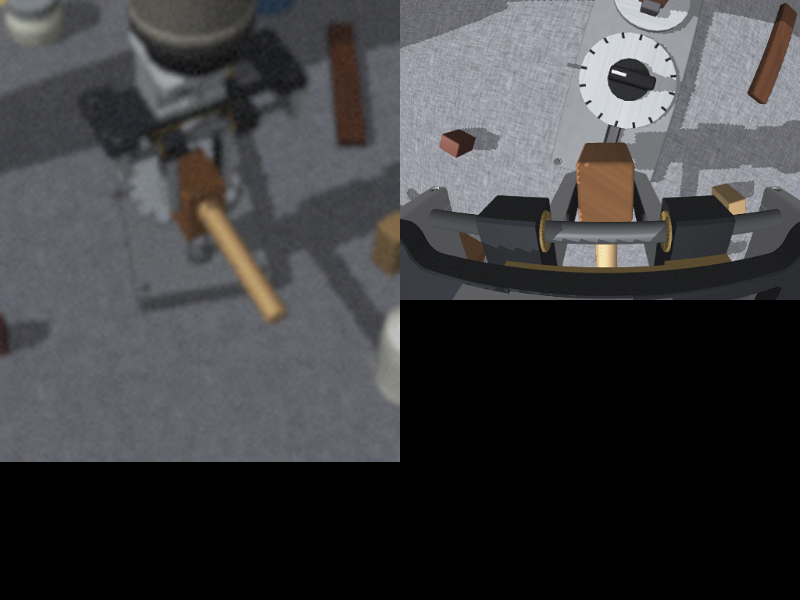

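Side and wrist views show the mallet head above the pin's place, with the handle pointing away from the knob (knob bar at (632,78) in the wrist inset). I'll go down to just above the pin and settle.

In the tool's units: 0.018 m is 0.0225, 0.015 m is 0.0188.

Emit:
jog_arm(
  offsets=[0, 0, 0, 0, 0, 0.0188, 0.03, 0, 0, 0, 0, 0, 0.0225, 0.03, 0, 0, 0, 0, 0, 0.0225, 0.03, 0, 0, 0, 0, 0, 0.0225, 0.03],
  force=40,
)

```text
t: 5.17
tcp_pos: [0.5863, -0.0658, 0.1156]
tool_rot: [3.142, -0.0, 1.928]
force: [-1.1, 0.5, -2.2]
finger_gap: 0.0395
finger_force: 39.9
```

```bash
python3 go.py  .587 -.0645 .099 1.93
```

```text
t 5.17 at [ 0.5863 -0.0658  0.1156] [ 3.1416e+00 -4.0000e-04  1.9283e+00] F [-1.1  0.5 -2.2] gap 0.0395 39.92198646068573
row [ 0.     -0.0004 -0.0017] [0.001  0.0011 0.0166]
```

In the tool's units: 0.012 m is 0.015, 0.009 m is 0.0113.

Emit:
jog_arm(
  offsets=[0, 0, 0, 0, 0, 0.0038, 0.03, 0, 0, 0, 0, 0, 0.0075, 0.03, 0, 0, 0, 0, 0, 0.0113, 0.03, 0, 0, 0, 0, 0, 0.015, 0.03, 0, 0, 0, 0, 0, 0.015, 0.03],
  force=40,
)

```text
t: 5.58
tcp_pos: [0.5868, -0.065, 0.1035]
tool_rot: [3.141, -0.0, 1.93]
force: [-0.1, -0.4, -2.7]
finger_gap: 0.0398
finger_force: 39.9
```

```bash
python3 go.py  .587 -.0645 .099 1.93
```

```text
t 5.58 at [ 0.5868 -0.065   0.1035] [ 3.1405e+00 -2.0000e-04  1.9296e+00] F [-0.1 -0.4 -2.7] gap 0.0398 39.92209553718567
row [ 0.0011 -0.0002 -0.0004] [0.0004 0.0003 0.0045]
```

In the tool's units: 0.004 m is 0.005, 0.002 m is 0.0025.

Emit:
jog_arm(
  offsets=[0, 0, 0, 0, 0, 0.0025, 0.03, 0, 0, 0, 0, 0, 0.005, 0.03, 0, 0, 0, 0, 0, 0.005, 0.03],
  force=40,
)

```text
t: 5.83
tcp_pos: [0.5868, -0.0649, 0.0997]
tool_rot: [3.141, -0.0, 1.93]
force: [-0.1, -0.6, -0.5]
finger_gap: 0.0397
finger_force: 39.9
```

Emit:
jog_arm(
  offsets=[0, 0, 0, 0, 0, 0.0013, 0.03, 0, 0, 0, 0, 0, 0.0025, 0.03, 0, 0, 0, 0, 0, 0.0025, 0.03],
  force=40,
  lines="1,5",
)

```text
t: 6.08
tcp_pos: [0.587, -0.065, 0.0986]
tool_rot: [3.14, -0.001, 1.93]
force: [-5.7, 0.0, 16.9]
finger_gap: 0.0399
```

```bash
python3 -c "
from plant import *;s=get_state();print(s['force'],s['moment'])"
```

```text
[-5.65906075e+00  2.14258018e-03  1.69153829e+01] [-0.03799279  1.42941746 -0.017754  ]
```

Contact stiffened at TCP z 0.0986, which puts the mallet face at about 0.054, the pin's down height. I'll press a touch more, lift, and check the pin.

In the tool's units: 0.001 m is 0.0013, 0.0005 m is 0.0006.

Emit:
jog_arm(
  offsets=[0, 0, 0, 0, 0, 0.0006, 0.03, 0, 0, 0, 0, 0, 0.0013, 0.03, 0, 0, 0, 0, 0, 0.0013, 0.03],
  force=40,
  lines="2,4",
)

```text
tcp_pos: [0.5871, -0.0652, 0.0984]
tool_rot: [3.139, -0.001, 1.929]
force: [-10.6, 0.6, 33.3]
```

Emit:
jog_arm(
  offsets=[0, 0, 0, 0, 0, -0.025, 0.03, 0, 0, 0, 0, 0, -0.05, 0.03, 0, 0, 0, -0.0625, 0, -0.05, 0.03, 0, 0, 0, -0.125, -0.075, -0.05, 0.03, 0, 0, 0, -0.1888, -0.1338, -0.05, 0.03, 0, 0, 0, -0.1888, -0.1338, -0.05, 0.03, 0, 0, 0, -0.1888, -0.1338, -0.05, 0.03, 0, 0, 0, -0.1888, -0.1338, -0.05, 0.03, 0, 0, 0, -0.1888, -0.1338, -0.05, 0.03, 0, 0, 0, -0.1888, -0.1338, -0.05, 0.03],
  force=40,
)

```text
t: 7.17
tcp_pos: [0.5397, -0.2432, 0.1363]
tool_rot: [3.141, -0.001, 1.93]
force: [0.6, 0.3, -1.5]
finger_gap: 0.0396
finger_force: 39.9
```

```bash
python3 go.py .5404 -.2439 .0448 1.93; python3 - <<'E'
from plant import *
from h import *
f=grab_frame("top");g=grab_frame("side");w=grab_frame("wrist");s=get_state()
np.save("n3.npy",dict(top=f,side=g,w=w,s=s),allow_pickle=True)
b=np.zeros((600,800,3),np.uint8)
b[:300,:400]=cv2.resize(w["color"],(400,300));
b[:300,400:]=cv2.resize(f["color"][165:240,180:280],(400,300),interpolation=2)
b[300:,:400]=cv2.resize(g["color"][140:230,220:340],(400,300),interpolation=2)
g0=np.load("side0.npy",allow_pickle=True).item()
b[300:,400:]=cv2.resize(g0["color"][140:230,220:340],(400,300),interpolation=2)
cv2.imwrite("pics/m3.png",b)
for n,F in(("top",f),("side",g)):print(n,proj(F,[(.587,-.0645,.064),(.587,-.0645,.054)]))
E
```

```text
t 7.17 at [ 0.5397 -0.2432  0.1363] [ 3.1407e+00 -1.0000e-03  1.9299e+00] F [ 0.6  0.3 -1.5] gap 0.0396 39.94496405124664
row [ 0.0009 -0.001  -0.0001] [-0.001   0.0003  0.0915]
top [[268.96173742 194.82799284]
 [268.86959553 195.02784816]]
side [[263.20899385 205.50072429]
 [263.26976692 207.56606747]]
```

View pics/m3.png

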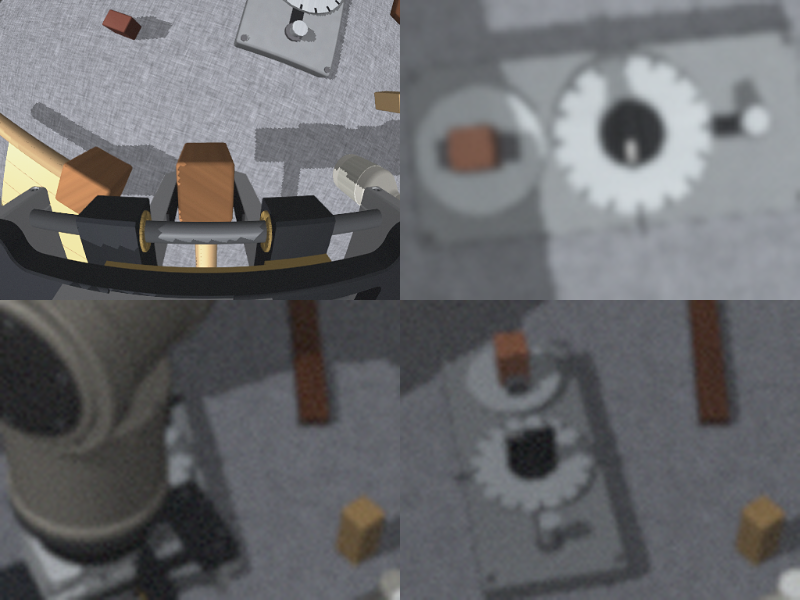

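The pin's shadow in the top view has shortened from about 9.3 px to about 7 px, close to the 24/34 ratio expected if its head is 10 mm lower, so the pin is down. Next I'll put the mallet back.

In the tool's units: 0.086 m is 0.1075, 0.07 m is 0.0875.

Emit:
jog_arm(
  offsets=[0, 0, 0, 0, 0, 0.05, 0.03, 0, 0, 0, 0, 0, 0.0875, 0.03, 0, 0, 0, 0, 0, 0.1075, 0.03, 0, 0, 0, 0, 0, 0.1075, 0.03, 0, 0, 0, 0, 0, 0.1075, 0.03],
  force=40,
)

```text
t: 7.73
tcp_pos: [0.5396, -0.2431, 0.0502]
tool_rot: [-3.141, -0.001, 1.931]
force: [-0.2, -1.2, -0.7]
finger_gap: 0.0398
finger_force: 39.9
```

```bash
python3 go.py .5404 -.2439 .0448 1.93
```

```text
t 7.73 at [ 0.5396 -0.2431  0.0502] [-3.1411e+00 -1.0000e-03  1.9307e+00] F [-0.2 -1.2 -0.7] gap 0.0398 39.9447226524353
row [-0.0005 -0.001   0.0007] [-0.001   0.0005  0.0054]
```

In the tool's units: 0.005 m is 0.0063, 0.004 m is 0.005.

Emit:
jog_arm(
  offsets=[0, 0, 0, 0, 0, 0.0025, 0.03, 0, 0, 0, 0, 0, 0.005, 0.03, 0, 0, 0, 0, 0, 0.0063, 0.03, 0, 0, 0, 0, 0, 0.0063, 0.03],
  force=40,
)

```text
t: 8.07
tcp_pos: [0.5399, -0.2437, 0.0461]
tool_rot: [3.14, -0.0, 1.93]
force: [0.4, 0.2, -2.9]
finger_gap: 0.0398
finger_force: 39.9
```

In the tool's units: 0.001 m is 0.0013, 0.0005 m is 0.0006.

Emit:
jog_arm(
  offsets=[0, 0, 0, 0, 0, 0.0006, 0.03, 0, 0, 0, 0, 0, 0.0013, 0.03, 0, 0, 0, 0, 0, 0.0013, 0.03],
  force=40,
  lines="2,4",
)

```text
tcp_pos: [0.5398, -0.2437, 0.0448]
tool_rot: [3.14, -0.0, 1.93]
force: [-0.3, 0.8, 0.3]
```

Emit:
jog_arm(
  offsets=[0, 0, 0, 0, 0, 0.0006, 0.03, 0, 0, 0, 0, 0, 0.0013, 0.03, 0, 0, 0, 0, 0, 0.0013, 0.03],
  force=40,
  lines="2,4",
)

```text
tcp_pos: [0.5399, -0.2438, 0.0447]
tool_rot: [3.14, -0.001, 1.93]
force: [-6.2, 4.5, 22.7]
```

Contact with the desk. I'll ease off slightly, release and rise.

In the tool's units: -0.001 m is -0.0013.

Emit:
jog_arm(
  offsets=[0, 0, 0, 0, 0, -0.0013, 0.03, 0, 0, 0, 0, 0, -0.0013, 0.041, 0, 0, 0, 0, 0, -0.0013, 0.05, 0, 0, 0, 0, 0, -0.0013, 0.06, 0, 0, 0, 0, 0, -0.0013, 0.064, 0, 0, 0, 0, 0, -0.0013, 0.064, 0, 0, 0, 0, 0, -0.0013, 0.064],
  force=5,
)

```text
t: 9.15
tcp_pos: [0.5396, -0.2438, 0.0444]
tool_rot: [3.141, -0.0, 1.93]
force: [0.5, 0.2, -0.1]
finger_gap: 0.0636
finger_force: 0.0
```

Emit:
jog_arm(
  offsets=[0, 0, 0, 0, 0, -0.025, 0.064, 0, 0, 0, 0, 0, -0.0625, 0.064, 0, 0, 0, 0, 0, -0.1125, 0.064, 0, 0, 0, 0, 0, -0.1625, 0.064, 0, 0, 0, 0, 0, -0.1875, 0.07, 0, 0, 0, 0, 0, -0.1875, 0.07],
  force=30,
)

```text
t: 9.65
tcp_pos: [0.5414, -0.2449, 0.1992]
tool_rot: [3.135, 0.003, 1.929]
force: [0.0, 0.3, 0.0]
finger_gap: 0.0696
finger_force: 0.0
```

```bash
python3 go.py .579 .0233 .16 3.23
```

```text
t 9.65 at [ 0.5414 -0.2449  0.1992] [3.1352e+00 2.9000e-03 1.9294e+00] F [0.  0.3 0. ] gap 0.0696 0.0
row [ 0.0036  0.0066 -1.3006] [0.2381 0.1291 0.0393]
```

In the tool's units: 0.238 m is 0.2975, 0.21 m is 0.2625, -1.3 rad is -0.2069.

Emit:
jog_arm(
  offsets=[0, 0, -0.0191, 0.0375, 0.02, 0, 0.07, 0, 0, -0.0382, 0.075, 0.0413, 0, 0.07, 0, 0, -0.0573, 0.1125, 0.0625, 0, 0.07, 0, 0, -0.0764, 0.15, 0.0825, 0, 0.07, 0, 0, -0.0955, 0.1875, 0.1038, 0, 0.07, 0, 0, -0.1146, 0.225, 0.125, 0, 0.07, 0, 0, -0.1337, 0.2625, 0.145, 0, 0.07, 0, 0, -0.1528, 0.2975, 0.1613, 0, 0.07, 0, 0, -0.1719, 0.2975, 0.1613, 0, 0.07, 0, 0, -0.191, 0.2975, 0.1613, 0, 0.07, 0, 0, -0.2069, 0.2975, 0.1613, 0, 0.07, 0, 0, -0.2069, 0.2975, 0.1613, 0, 0.07],
  force=30,
)

```text
t: 10.65
tcp_pos: [0.5764, 0.0244, 0.1942]
tool_rot: [3.141, -0.0, -3.048]
force: [-0.3, -2.0, 0.4]
finger_gap: 0.0702
finger_force: 0.0
```

Emit:
jog_arm(
  offsets=[0, 0, 0, 0, 0, 0, 0.07, 0, 0, 0, 0, 0, 0, 0.07],
)

```text
t: 10.82
tcp_pos: [0.5765, 0.0241, 0.1945]
tool_rot: [3.141, 0.0, -3.058]
force: [-0.3, 0.6, 0.4]
finger_gap: 0.0698
finger_force: 0.0
```

```bash
python3 go.py .579 .0233 .16 3.23;  python3 - <<'E'
from plant import *
from h import *
s=get_state();print(s["joint_positions"].round(2));w=grab_frame("wrist");f=grab_frame("top");g=grab_frame("side")
np.save("n4.npy",dict(w=w,s=s,top=f,side=g),allow_pickle=True)
b=np.zeros((600,800,3),np.uint8)
b[:384,:512]=w["color"]
b[:200,512:]=cv2.resize(f["color"][165:240,310:390],(288,200),interpolation=2)
b[200:400,512:]=cv2.resize(g["color"][230:330,220:320],(288,200),interpolation=2)
cv2.imwrite("pics/m4.png",b)
E
```

```text
t 10.82 at [0.5765 0.0241 0.1945] [ 3.1410e+00  4.0000e-04 -3.0575e+00] F [-0.3  0.6  0.4] gap 0.0698 0.0
row [ 0.0006  0.0004 -0.0044] [-0.0024 -0.001   0.0345]
[-0.45  0.3   0.36  1.87 -0.13  0.99  1.62]
```

View pics/m4.png

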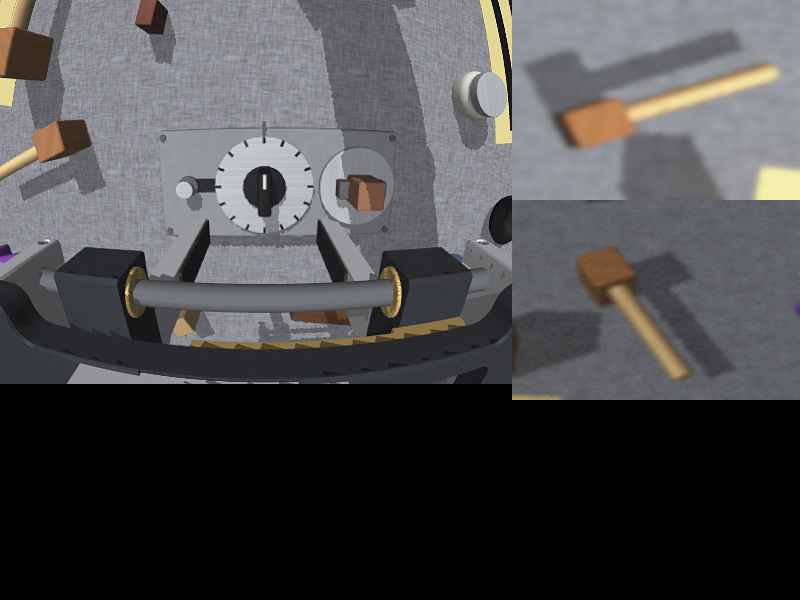

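The mallet is standing upright where it was (insets). In the wrist view the knob disc is at (264,186), the bar runs along the image vertical at x≈264, and the pin head is at (184,190), clear of the knob.

```bash
python3 - <<'E'
from h import *
d=np.load("n4.npy",allow_pickle=True).item();f,s=d["w"],d["s"]
hsv=cv2.cvtColor(f["color"],cv2.COLOR_BGR2HSV)
m=cv2.inRange(hsv,(0,0,0),(180,255,75));mm=0*m;mm[155:225,235:295]=m[155:225,235:295]
c=max(cv2.findContours(mm,0,1)[0],key=cv2.contourArea)[:,0].astype(np.float32)
print("disc px",cv2.boundingRect(c.astype(int)), "c@.046",cv2.minEnclosingCircle(wcast(f,s,c,.046)[:,:2].astype(np.float32)))
b=wcast(f,s,[(264.2,176),(264.2,189)],.079);print("mark",b.round(4).tolist())
m=cv2.inRange(hsv,(0,0,190),(180,60,255));mm=0*m;mm[130:240,205:318]=m[130:240,205:318]
c=max(cv2.findContours(mm,0,1)[0],key=cv2.contourArea)[:,0].astype(np.float32)
w=wcast(f,s,c,.038)[:,:2].astype(np.float32);print("plate",cv2.minEnclosingCircle(w),cv2.fitEllipse(w))
print("pin@.054,.064",wcast(f,s,(184.5,189.5),.054),wcast(f,s,(184.5,189.5),.064))
print(wcast(f,s,[(158,133),(395,133)],.03).round(4).tolist())
E
```

```text
disc px (243, 166, 43, 51) c@.046 ((0.5832498669624329, 0.027251899242401123), 0.028711024671792984)
mark [[0.5598, 0.0241, 0.079], [0.5727, 0.0252, 0.079]]
plate ((0.5787605047225952, 0.02551373653113842), 0.05525467172265053) ((0.5761643648147583, 0.02383343130350113), (0.09550356864929199, 0.10380867123603821), 41.04852294921875)
pin@.054,.064 [[ 0.58623094 -0.06075317  0.054     ]] [[ 0.58362914 -0.0581984   0.064     ]]
[[0.5277, -0.1016, 0.03], [0.5029, 0.1758, 0.03]]
```

In the tool's units: 0.11 m is 0.1375, 0.08 m is 0.1.

Emit:
jog_arm(
  offsets=[0, 0, 0, -0.0031, -0.0006, 0.05, 0.06, 0, 0, 0, -0.0031, -0.0006, 0.1, 0.06, 0, 0, 0, -0.0031, -0.0006, 0.1375, 0.05, 0, 0, 0, -0.0031, -0.0006, 0.1375, 0.05, 0, 0, 0, -0.0031, -0.0006, 0.1375, 0.05],
  force=20,
)

```text
t: 11.38
tcp_pos: [0.5786, 0.0238, 0.0842]
tool_rot: [-3.142, -0.002, -3.054]
force: [-0.7, -0.5, 0.5]
finger_gap: 0.05
finger_force: 0.0
```

```bash
python3 go.py .579 .0245 .064 3.2316
```

```text
t 11.38 at [0.5786 0.0238 0.0842] [-3.1415e+00 -2.0000e-03 -3.0544e+00] F [-0.7 -0.5  0.5] gap 0.05 0.0
row [-0.0001 -0.002  -0.0029] [-0.0005  0.0007  0.0202]
```

In the tool's units: 0.02 m is 0.025, 0.01 m is 0.0125.

Emit:
jog_arm(
  offsets=[0, 0, 0, -0.0006, 0, 0.0125, 0.05, 0, 0, 0, -0.0006, 0, 0.025, 0.05, 0, 0, 0, -0.0006, 0, 0.025, 0.05, 0, 0, 0, -0.0006, 0, 0.025, 0.005, 0, 0, 0, -0.0006, 0, 0.025, 0.005, 0, 0, 0, -0.0006, 0, 0.025, 0.005, 0, 0, 0, -0.0006, 0, 0.025, 0.005, 0, 0, 0, -0.0006, 0, 0.025, 0.005, 0, 0, 0, -0.0006, 0, 0.025, 0.005, 0, 0, 0, -0.0006, 0, 0.025, 0.005, 0, 0, 0, -0.0006, 0, 0.025, 0.005],
  force=15,
)

```text
t: 12.3
tcp_pos: [0.5798, 0.0257, 0.065]
tool_rot: [3.14, 0.001, -3.052]
force: [-1.4, 7.1, 3.6]
finger_gap: 0.0134
finger_force: 15.0
```

```bash
python3 go.py .579 .0245 .064 3.2316; python3 -c "
from plant import *;print(get_state()['moment'])"
```

```text
t 12.3 at [0.5798 0.0257 0.065 ] [ 3.1395e+00  9.0000e-04 -3.0524e+00] F [-1.4  7.1  3.6] gap 0.0134 15.001591891050339
row [ 0.0021  0.0009 -0.0008] [ 0.0009 -0.0011  0.001 ]
[ 1.60726559  0.32709795 -0.03178959]
```

In the tool's units: 0.002 m is 0.0025.

Emit:
jog_arm(
  offsets=[0, 0, 0, 0, 0.0025, 0, 0.005, 0, 0, 0, 0, 0.0025, 0, 0.005, 0, 0, 0, 0, 0.0025, 0, 0.005, 0, 0, 0, 0, 0.0025, 0, 0.005],
  force=45,
)

```text
t: 12.63
tcp_pos: [0.5798, 0.0258, 0.0649]
tool_rot: [3.141, 0.001, -3.054]
force: [-1.5, -2.9, 6.0]
finger_gap: 0.0137
finger_force: 45.0
```

```bash
python3 -c "
from plant import *;print(get_state()['moment'])"
```

```text
[-0.6546014   0.21289812  0.05263888]
```

Emit:
jog_arm(
  offsets=[0, 0, 0.0127, 0, 0, 0, 0.005, 0, 0, 0.0255, 0, 0, 0, 0.005, 0, 0, 0.0382, 0, 0, 0, 0.005],
  force=45,
)

```text
t: 12.88
tcp_pos: [0.5798, 0.0258, 0.0649]
tool_rot: [3.141, 0.001, 2.986]
force: [-0.4, -2.8, 5.3]
finger_gap: 0.0133
finger_force: 45.0
```

```bash
python3 -c "
from plant import *;print(get_state()['moment'])"
```

```text
[-0.68604925  0.2553987  -0.01060818]
```

In the tool's units: 0.153 rad is 0.0244.

Emit:
jog_arm(
  offsets=[0, 0, 0.0127, 0, 0, 0, 0.005, 0, 0, 0.0244, 0, 0, 0, 0.005, 0, 0, 0.0244, 0, 0, 0, 0.005],
  force=45,
  lines="2,4",
)

```text
tcp_pos: [0.5798, 0.0257, 0.0649]
tool_rot: [3.141, 0.001, 2.831]
force: [-1.8, -3.5, 6.8]
```

```bash
python3 -c "
from plant import *;print(get_state()['moment'])"
```

```text
[-0.85515092  0.23248727  0.10042006]
```

Emit:
jog_arm(
  offsets=[0, 0, 0.0127, 0, 0, 0, 0.005, 0, 0, 0.0239, 0, 0, 0, 0.005],
  force=45,
  lines="2,4",
)

```text
tcp_pos: [0.5798, 0.0257, 0.065]
tool_rot: [3.141, 0.001, 2.683]
force: [-1.4, -3.5, 5.7]
```

```bash
python3 -c "
from plant import *;print(get_state()['moment'])"
```

```text
[-0.78085873  0.31556581  0.05438055]
```

Emit:
jog_arm(
  offsets=[0, 0, 0.0127, 0, 0, 0, 0.005, 0, 0, 0.0255, 0, 0, 0, 0.005, 0, 0, 0.0385, 0, 0, 0, 0.005, 0, 0, 0.0385, 0, 0, 0, 0.005],
  force=45,
)

```text
t: 13.63
tcp_pos: [0.5798, 0.0256, 0.0649]
tool_rot: [3.141, 0.001, 2.439]
force: [-2.2, -3.4, 7.4]
finger_gap: 0.0139
finger_force: 45.0
```

```bash
python3 -c "
from plant import *;print(get_state()['moment'])"; python3 - <<'E'
from plant import *
from h import *
s=get_state();f=grab_frame("top");w=grab_frame("wrist")
b=np.zeros((384,800,3),np.uint8);b[:384,:512]=w["color"]
b[:216,512:]=cv2.resize(f["color"][165:240,180:280],(288,216),interpolation=2);cv2.imwrite("pics/m5.png",b)
E
```

```text
[-0.99700449  0.39357506  0.05650354]
```

View pics/m5.png

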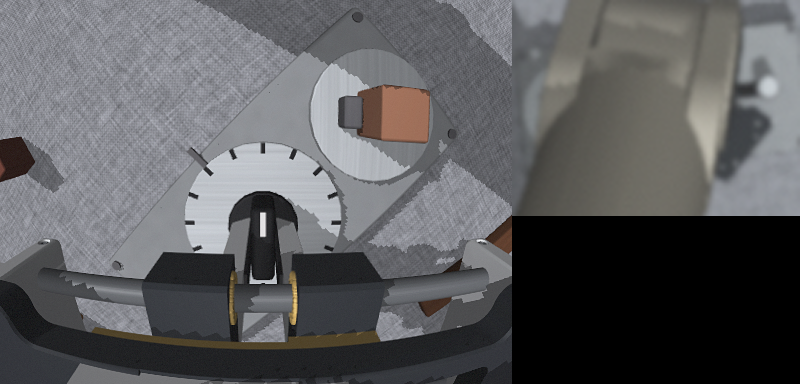

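The bar is square in the jaws and the plate has turned two ticks past the stand's pointer at (200,160), so the knob is at stop 2. Now the third.

The rows are not in the units I measure in: shifts go in shares of 0.8 m and turns go in shares of 2 pi rad. I convert before sending: 0.388 rad is 0.0618.

Emit:
jog_arm(
  offsets=[0, 0, 0.0127, 0, 0, 0, 0.005, 0, 0, 0.0255, 0, 0, 0, 0.005, 0, 0, 0.0382, 0, 0, 0, 0.005, 0, 0, 0.0509, 0, 0, 0, 0.005, 0, 0, 0.0618, 0, 0, 0, 0.005, 0, 0, 0.0618, 0, 0, 0, 0.005, 0, 0, 0.0618, 0, 0, 0, 0.005],
  force=45,
)

```text
t: 14.32
tcp_pos: [0.5797, 0.0255, 0.0649]
tool_rot: [3.141, 0.0, 2.056]
force: [-1.3, -4.2, 7.5]
finger_gap: 0.014
finger_force: 45.0
```

```bash
python3 - <<'E'
from plant import *
from h import *
s=get_state();print(s['moment'],s["joint_positions"].round(2));w=grab_frame("wrist");f=grab_frame("top");g=grab_frame("side")
b=np.zeros((600,800,3),np.uint8);b[:384,:512]=w["color"]
b[:216,512:]=cv2.resize(f["color"][165:240,300:400],(288,216),interpolation=2)
b[216:432,512:]=cv2.resize(f["color"][165:240,190:290],(288,216),interpolation=2)
b[384:,:288]=cv2.resize(g["color"][140:230,220:340],(288,216),interpolation=2);cv2.imwrite("pics/m6.png",b)
E
```

```text
[-1.07758485  0.52463202 -0.07764818] [-0.63  0.53  0.62  1.97 -0.43  0.77  0.73]
```

View pics/m6.png

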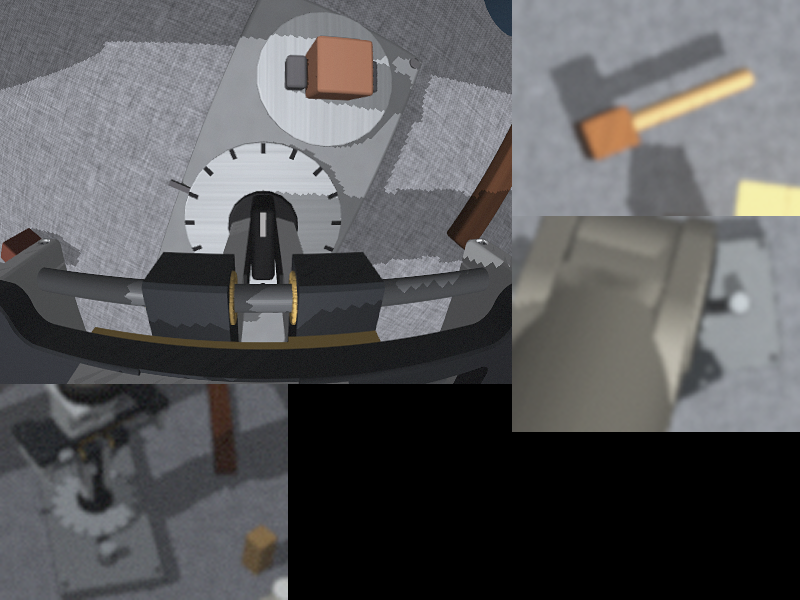

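The third tick, at (194,195), now lines up with the stand's pointer at (180,184). The turn measures 1.173 rad, the pin is down and the mallet is upright, so I'm handing in.

```bash
python3 -c "
from plant import *;print(hand_in())"
```

```text
the job is handed in; nothing more can be done
None
```

The job is handed in: the pin is knocked down, the mallet is back upright and released, and the gripper is holding the knob at the third stop, about 14.5 s into the 54 s allowed.

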